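Pack down the sandwich bench

TASK

Pack down the sandwich bench: put the butter tub and the amber jar into the red crate beside the green jar already in it, everything standing upright and flat on the crate's floor, and hang the blue pail by its handle on both orange prongs of the hook stand. Set things down gently without dropping or tipping them, leave the green jar in the crate, and leave the bowl, the yellow bottle and the blue-lidded food box where they are.

Things in the scene. Friction and masses are not known exactly. Their poses are not given: they have to be found in the camera images.
- crate: low open red crate, fixed to the bench: outside 150 x 150 x 55 mm, walls and floor 6 mm, so inside 138 x 138 mm, 49 mm deep. Origin: centre of its underside, z up. The green jar stands in one corner of its -y half; the other -y corner (blue pad) is free, and so is the +y half, where the tub fits, long side along the crate's x. Tub beside jar leaves 8 mm to spare, two jars 10 mm
- jar: amber glass jar with brass-coloured lid and a paper band, to be packed: upright cylinder, diameter 64 mm over its whole height of 125 mm (lid included). Origin: centre of its underside, z up. About 0.35 kg
- jar_in: green glass jar with brass-coloured lid, the same size as the amber one (diameter 64 mm, 125 mm tall), loose in the crate. Origin: centre of its underside
- pad: flat blue round pad (58 mm across, 1 mm thick) lying on the crate's floor in the free corner on the crate's -y side. Origin: its centre, on the crate's floor
- tub: white butter tub, yellow lid, to be packed: 130 (its x) x 66 (y) x 55 mm tall with lid; on the lid an arched handle: a yellow bar 80 mm long (along x), 12 mm wide (y), 76 to 90 mm above the underside, on posts at x = -35 and +35 mm. Origin: centre of its underside, z up. About 0.4 kg
- pail: small open blue-painted metal pail, 80 mm across at the rim, 70 mm tall, with a fixed arched brass-coloured handle above it in its own yz plane: two flat straps at y = -42.5 and +42.5 mm rising to a straight bar. Origin: centre of its underside, z up. About 0.18 kg
- pail_handle (a point): middle of the pail's handle bar, 140 mm above the pail's underside. The bar is 89 mm long (along the pail's y), 12 mm wide (x), 10 mm thick (z), underside 135 mm above the pail's underside; the free opening under it is 65 mm high (down to the rim) and 81 mm wide between the straps
- hook: fixed dark steel stand with two level orange prongs pointing to its own -x at y = -28 and +28 mm, each 8 mm wide and thick, top 200 mm above the bench, running from the post (front face x = 88 mm) to x = -34 mm; the last 8 mm turn up to 212 mm above the bench. Base plate 130 x 150 x 12 mm, x = 10 to 140 mm. Origin: on the bench under the seat point, z up
- hook_seat (a point): midway between the prongs, level with their tops (200 mm above the bench), at x = 0 of the stand, 26 mm inside the turned-up tips; axes are the stand's: x from tips to post, y from prong to prong. A hung pail has its bar resting across both prongs anywhere between tips and post, its y parallel to this y (either way round)
- bowl: bystander: open metal bowl, 130 mm across, 55 mm tall. Origin: centre of its underside
- bottle: bystander: yellow bottle with red cap, diameter 54 mm, 170 mm tall. Origin: centre of its underside
- keeper: bystander: clear food box with a blue lid, 100 x 130 x 82 mm. Origin: centre of its underside
There are look-alikes about, which are no part of the job. There is more than one size of the tub; the job needs the smaller.

How it is judged:
At the end, for the whole second after the job is handed in: Tub and both jars at rest in the crate, within 70 mm of its centre along each crate axis, undersides within 5 mm of its floor, tilt under 0.08 rad. Pail at rest, bar across both prongs: -30 to +60 mm from the seat along x, 16 mm sideways, -1 to 12 mm above, tilt under 0.2 rad (x of tub in the frame of crate between -0.07 and 0.07 m and y of tub in the frame of crate between -0.07 and 0.07 m and z of tub in the frame of crate between 0 and 0.011 m and angle between each of tub, jar, jar_in's own z axis and vertical below 0.08 rad and linear speed of each of tub, jar, jar_in below 0.03 m/s and x of jar in the frame of crate between -0.07 and 0.07 m and y of jar in the frame of crate between -0.07 and 0.07 m and z of jar in the frame of crate between 0 and 0.011 m and x of jar_in in the frame of crate between -0.07 and 0.07 m and y of jar_in in the frame of crate between -0.07 and 0.07 m and z of jar_in in the frame of crate between 0 and 0.011 m and x of pail_handle in the frame of hook_seat between -0.03 and 0.06 m and y of pail_handle in the frame of hook_seat between -0.016 and 0.016 m and z of pail_handle in the frame of hook_seat between -0.001 and 0.012 m and angle between pail's own z axis and vertical below 0.2 rad and linear speed of pail below 0.05 m/s and contact force between pail and hook above 0.4 N); the robot touches nothing.
It fails at once if the tub, the amber jar or the pail is dropped or thrown (faster than 0.7 m/s, as after a fall of 25 mm, while the fingers do not touch it) ((contact force between the fingers and tub below 0.2 N and linear speed of tub above 0.7 m/s) or (contact force between the fingers and jar below 0.2 N and linear speed of jar above 0.7 m/s) or (contact force between the fingers and pail below 0.2 N and linear speed of pail above 0.7 m/s)).
It fails at once if a jar is tipped more than 0.5 rad (angle between any of jar, jar_in's own z axis and vertical above 0.5 rad).
It fails at once if the green jar is taken out of the crate (lifted 30 mm) (z of jar_in in the frame of crate above 0.036 m).
It fails at once if the bowl, the yellow bottle or the food box is moved more than 30 mm or tipped (distance of any of bowl, bottle, keeper from where it was at the start of the episode above 0.03 m or angle between any of bowl, bottle, keeper's own z axis and vertical above 0.3 rad).
It also fails if it takes over 72 s, if anything falls off the work surface, if the arm or the gripper's body presses on something with over 40 N, if the wrist force passes 120 N, or if a joint passes its speed limit or range.

ROBOT

A 6-joint arm with a two-finger parallel gripper is mounted at the origin on the work surface. World frame = base frame: x ahead of the robot, y to its left, z up, the work surface at z = 0. Lengths are in m, angles in rad, forces in N, time in s.
With the tool pointing down it reaches from about 0.35 to 0.975 m from the base axis. Payload 7.1 kg.
Tool frame: the origin (TCP) lies midway between the tips of the shut fingers; the grasp point (between the pads) lies 19 mm behind it; z points along the fingers, y is the direction in which the jaws open and shut (so a half turn about z gives the same grasp; the last joint's range is limited). The gripper opens to 88 mm and grips with 3 to 60 N. Pads are 20 mm wide; open, the fingers measure 115 mm over their backs; the gripper's body (75 mm by 178 mm) begins 61 mm behind the grasp point.
Start: joints at [1.1, 0.423, 1.63, -0, 1.089, -0.019], TCP at [0.273, 0.562, 0.223] pointing down, gripper open.
Joint ranges: [-3, 3], [-0.9, 2.11], [0.09, 2.58], [-1.31, 4.45], [0.11, 2.69], [-2.54, 2.54]. Speed limits (rad/s): [2.39, 2.39, 3.01, 3.14, 3.14, 3.14].

INTERFACE

Orientations are given as a unit quaternion [x, y, z, w].
In Python, from rig import manip, eoat, solver, imaging gives the robot as it stands. The module is installed in compiled form; this text tells all that it offers. Calls block until the motion is done:
- manip.goto(position, orientation): joint-space move of the TCP to a pose.
- manip.servo_line(position, frame=None, speed=0.15): straight line of the TCP; frame=None keeps the orientation; speed is the mean speed in m/s.
- manip.goto_joints(angles): joint-space move.
- eoat.move_gripper(opening, f_grip=None): opening from 0.0 (shut) to 1.0 (fully open); f_grip is the grip in N (None keeps the last); returns when the fingers have stopped.
- manip.wait(seconds).
- solver.ik(position, orientation): joint angles nearest the present ones, or None.
- imaging.get_image(name): name is "scene" or "side" or "wrist"; returns a dict with "img" (400x640x3 uint8, blue, green, red), "z_map" (400x640 float32, m along the optical axis (not along the pixel's ray), 0 where there is no reading), "camera_matrix" (3x3 intrinsics, pixels), "k1" (the pictures are not rectified: a ray, as slopes to the right and down, at radius r is drawn at 1 + k1 r^2 times it, then the intrinsics apply), "extrinsics" (4x4, takes a point from world to camera coordinates); the wrist camera has in their place "T_tool_cam" (4x4, takes a point from camera to tool coordinates, whose origin is the TCP and whose axes are the flange's). Camera axes: x right, y down, z forward; pixel columns grow to the right and rows downward; lengths in m; the calibration is good to about 2 mm. A picture is of the moment at which its call begins: read the wrist's pose just before it.
A pose or a line that the arm cannot do raises manip.IKError and nothing moves.
- manip.sign_off(): hands the job in, once; it reports no verdict.
Readings, each from a call of its own:
- manip.read_time_s(): time.
- manip.read_joint_positions(): joint angles.
- manip.read_dq(): joint speeds.
- manip.read_effort(): joint torques, N m.
- manip.read_tcp_pos(): TCP position.
- manip.read_tcp_rot(): TCP orientation.
- manip.read_wrist_force(): force on the tool from outside, world axes, zero at the start.
- manip.read_ft_torque(): the same for the moment, N m.
- manip.read_opening(): opening from 0.0 (shut) to 1.0 (fully open).
Only numpy, scipy, OpenCV 4.12 (cv2) and the standard library are available. Lean on these libraries where they do the work, as an engineer would, in place of code of your own. Each camera call takes 0.05 s, during which the arm holds its last target. There are 200 camera calls.

## Working session

There is one attempt and no reset: what is moved stays moved. The work goes in short steps, each a Python script; the robot and the scene stay as the last script left them, time stands still between calls to the robot, and variables do not carry over. Pictures are saved under pics/ and viewed, about 8 in all and at most 12, crops included, and the job is handed in when it is done.

```bash
mkdir -p pics; cat > h.py <<'E'
import numpy as np, cv2
from rig import manip, eoat, solver, imaging
def shot(n):
    p=np.array(manip.read_tcp_pos());q=manip.read_tcp_rot()
    d=imaging.get_image(n)
    if n=="wrist":
        from scipy.spatial.transform import Rotation as R
        T=np.eye(4);T[:3,:3]=R.from_quat(q).as_matrix();T[:3,3]=p
        d["cw"]=T@np.array(d["T_tool_cam"])
    else: d["cw"]=np.linalg.inv(np.array(d["extrinsics"]))
    return d
def slopes(d,uv):
    K=np.array(d["camera_matrix"]);uv=np.asarray(uv,float).reshape(-1,2)
    m=np.c_[(uv[:,0]-K[0,2])/K[0,0],(uv[:,1]-K[1,2])/K[1,1]];s=m.copy()
    for _ in range(20): s=m/(1+d["k1"]*(s**2).sum(1,keepdims=True))
    return s
def onplane(d,uv,z):
    s=slopes(d,uv);r=np.c_[s,np.ones(len(s))]@d["cw"][:3,:3].T;o=d["cw"][:3,3]
    return o+r*((z-o[2])/r[:,2])[:,None]
def depthpts(d,uv):
    uv=np.asarray(uv).reshape(-1,2).astype(int);z=d["z_map"][uv[:,1],uv[:,0]]
    s=slopes(d,uv);c=np.c_[s,np.ones(len(s))]*z[:,None]
    return c@d["cw"][:3,:3].T+d["cw"][:3,3]
def save(d,n): cv2.imwrite("pics/"+n,d["img"])
E
python3 - <<'E'
from h import *
import pickle
for n in("scene","side"):
    d=shot(n);save(d,n+"1.png");pickle.dump(d,open(n+".pkl","wb"))
    print(n,d["cw"].round(3).tolist(),d["camera_matrix"],d["k1"])
print(manip.read_tcp_rot(),manip.read_time_s())
E
```

```text
scene [[-0.743, 0.427, -0.516, 1.338], [0.669, 0.454, -0.588, 0.889], [-0.017, -0.782, -0.623, 1.075], [0.0, 0.0, 0.0, 1.0]] [[482.32223729   0.         323.78616539]
 [  0.         482.32223729 203.42235157]
 [  0.           0.           1.        ]] -0.10641742958487826
side [[0.905, -0.29, 0.312, 0.231], [-0.426, -0.63, 0.649, -0.664], [0.008, -0.721, -0.693, 0.838], [0.0, 0.0, 0.0, 1.0]] [[395.06154687   0.         325.91241323]
 [  0.         395.06154687 198.89464875]
 [  0.           0.           1.        ]] -0.09622084507774092
[ 2.23978391e-01  9.74593854e-01 -6.85931813e-04 -1.69477420e-04] 0.1
```

View pics/scene1.png

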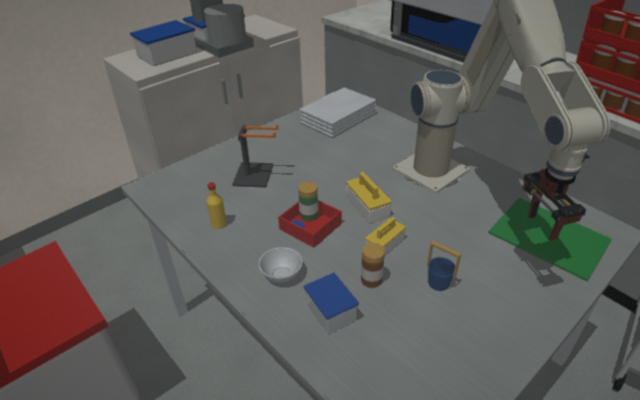

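View pics/side1.png

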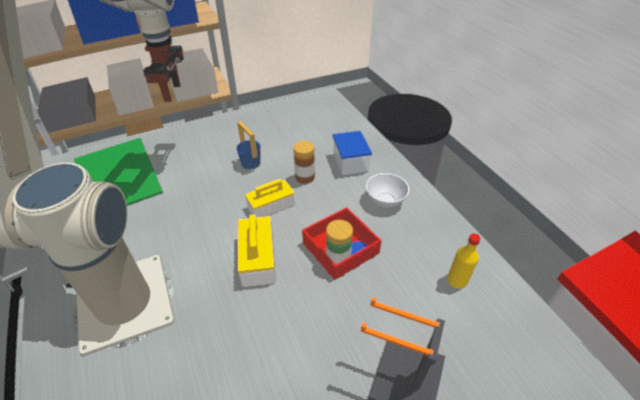

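The scene view shows the two tubs: a larger one at (370,197) and a smaller one at (386,236). The amber jar is at (372,265), with look-alike jars only on the shelf at (610,60). The pail is at (441,270), and the crate is at (310,222) with the green jar in it and the blue pad at (297,224). The hook is at (258,150), the bowl at (281,266), the bottle at (216,207) and the food box at (332,300). In the side view the small tub is at (270,197), the big one at (256,250), the amber jar at (304,162) and the pail at (249,150).

Next I'll measure everything from colour masks and depth in both views.

```bash
cat > m.py <<'E'
from h import *
import pickle
def rect(P):
    r=cv2.minAreaRect((P[:,:2]*1000).astype(np.float32));return np.round(r[0],1),np.round(r[1],1),round(r[2],1)
D={n:pickle.load(open(n+".pkl","rb")) for n in("scene","side")}
def cloud(d,lo,hi,box):
    hsv=cv2.cvtColor(d["img"],cv2.COLOR_BGR2HSV);m=cv2.inRange(hsv,lo,hi)
    if lo[0]==0 and hi[0]<8: m|=cv2.inRange(hsv,(172,lo[1],lo[2]),(180,255,255))
    x0,y0,x1,y1=box;k=np.zeros_like(m);k[y0:y1,x0:x1]=m[y0:y1,x0:x1]
    v,u=np.nonzero(k&((d["z_map"]>0)*255).astype(np.uint8));return depthpts(d,np.c_[u,v])
Y=((18,120,60),(35,255,255));RED=((0,130,50),(7,255,255));BR=((10,80,50),(28,255,255));OR=((5,150,100),(18,255,255));BL=((100,100,20),(130,255,255))
S={"tubS":(Y,(360,218,410,256),(243,178,298,214),[(.045,.065),(.08,.1)]),
"tubL":(Y,(340,170,396,220),(232,212,280,276),[(.045,.09),(.09,.13)]),
"crate":(RED,(275,195,345,246),(298,205,385,278),[(.048,.062)]),
"jarin":(BR,(296,180,322,196),(322,218,356,246),[(.122,.14)]),
"jar":(BR,(358,240,388,262),(290,138,318,156),[(.115,.135)]),
"pad":(BL,(285,205,335,235),(345,235,372,262),[(-.01,.02)]),
"pailbar":(BR,(424,238,464,282),(232,118,262,160),[(.13,.155)]),
"pailblue":(BL,(424,255,464,294),(232,135,266,172),[(.05,.08)]),
"prongs":(OR,(235,120,282,142),(358,294,445,358),[(.19,.22)]),
"keeper":(BL,(300,270,362,320),(330,128,372,160),[(.07,.09)])}
if __name__=="__main__":
  for k,(c,b1,b2,zs) in S.items():
    for n,b in(("scene",b1),("side",b2)):
        P=cloud(D[n],*c,b)
        for lo,hi in zs:
            Q=P[(P[:,2]>lo)&(P[:,2]<hi)]
            if len(Q)>4: print(k,n,len(P),len(Q),*rect(Q),"zmed",Q[:,2].mean().round(4),"zmax",P[:,2].max().round(3),"med",np.median(Q,0).round(3))
            else: print(k,n,len(P),len(Q),P[:,2].min() if len(P) else None)
  s=D["side"]["img"][100:300,200:400];t=D["scene"]["img"][170:300,270:470]
  cv2.imwrite("pics/crop1.png",np.hstack([cv2.resize(s,(390,390),interpolation=2),cv2.resize(t,(400,390),interpolation=2)]))
E
python3 m.py
```

```text
tubS scene 807 447 [450.4 166.3] [135.3  67.1] 5.2 zmed 0.055 zmax 0.13 med [0.457 0.174 0.055]
tubS scene 807 100 [451.4 166.4] [77.4 15.6] 7.8 zmed 0.0877 zmax 0.13 med [0.453 0.168 0.089]
tubS side 818 636 [445.7 161.5] [128.1  69.4] 6.2 zmed 0.0535 zmax 0.092 med [0.441 0.153 0.053]
tubS side 818 117 [445.3 160.4] [77.9 15.7] 5.8 zmed 0.0868 zmax 0.092 med [0.444 0.16  0.088]
tubL scene 806 636 [363.9  39.9] [270.7  88.5] 74.1 zmed 0.0724 zmax 0.122 med [0.364 0.015 0.072]
tubL scene 806 170 [372.3  56.9] [239.7  19. ] 72.1 zmed 0.1106 zmax 0.122 med [0.357 0.003 0.113]
tubL side 1862 1592 [347.6 -10.6] [171.8  85.8] 73.4 zmed 0.0704 zmax 0.119 med [ 0.342 -0.029  0.07 ]
tubL side 1862 267 [348.8 -10.6] [107.7  15.6] 72.2 zmed 0.113 zmax 0.119 med [ 0.344 -0.024  0.116]
crate scene 1416 294 [568.3 -63.4] [158.7 154.5] 11.5 zmed 0.0533 zmax 0.062 med [ 0.597 -0.026  0.053]
crate side 2161 519 [561.6 -69.8] [153.6 150.8] 9.4 zmed 0.0525 zmax 0.115 med [ 0.556 -0.084  0.053]
jarin scene 231 205 [ 539.8 -104.1] [64.1 60.2] 10.8 zmed 0.1304 zmax 0.136 med [ 0.541 -0.1    0.13 ]
jarin 
[... 588 characters left out ...]
de 238 86 [451.  384.7] [12.7 89.1] 9.7 zmed 0.1408 zmax 0.145 med [0.451 0.38  0.142]
pailblue scene 625 250 [455.  386.9] [82.3 68. ] 30.8 zmed 0.0612 zmax 0.076 med [0.46  0.389 0.061]
pailblue side 368 125 [451.2 385.1] [81.4 73.4] 61.4 zmed 0.0598 zmax 0.068 med [0.437 0.395 0.06 ]
prongs scene 110 110 [ 500.8 -410. ] [ 74.5 118.9] 40.7 zmed 0.1983 zmax 0.206 med [ 0.507 -0.414  0.198]
prongs side 764 763 [ 500.3 -414.7] [ 65.9 126.7] 42.8 zmed 0.1984 zmax 0.213 med [ 0.498 -0.418  0.198]
keeper scene 1384 1383 [764.2 252.6] [130.3 100.9] 78.0 zmed 0.0816 zmax 0.09 med [0.766 0.257 0.082]
keeper side 756 744 [758.3 248. ] [133.9  99.6] 78.4 zmed 0.0793 zmax 0.085 med [0.757 0.241 0.079]
```

View pics/crop1.png

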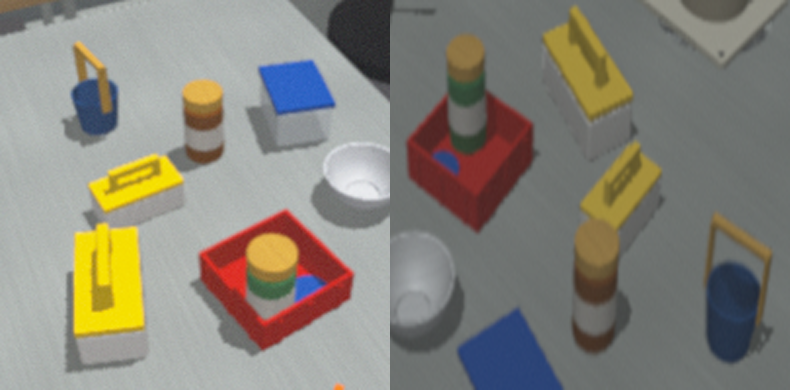

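The close crop confirms the choices. The small tub, at left (137,190) and right (622,195), has 130 x 67 mm measured on the lid. The big one measures about 172 x 86 mm. There is one amber jar, and the green jar and pad are in the crate. I'll start with the pail: hover over it and refine with the wrist camera.

```bash
cat >> h.py <<'E'
from scipy.spatial.transform import Rotation as R
def quat(a):  # tool down, jaws along world angle a (deg)
    t=np.radians((a+90)/2);return [np.cos(t),np.sin(t),0,0]
def tcp(): return np.array(manip.read_tcp_pos())
def stat(s=""): print(s,"t",round(manip.read_time_s(),2),"tcp",tcp().round(4),"open",round(manip.read_opening(),3),"F",np.round(manip.read_wrist_force(),1),"j6",round(manip.read_joint_positions()[5],2))
def mask(d,lo,hi):
    hsv=cv2.cvtColor(d["img"],cv2.COLOR_BGR2HSV);m=cv2.inRange(hsv,lo,hi)
    if lo[0]==0 and hi[0]<8: m|=cv2.inRange(hsv,(172,lo[1],lo[2]),(180,255,255))
    return m
def pts(d,lo,hi,z0,z1,c,rad):
    v,u=np.nonzero((mask(d,lo,hi)>0)&(d["z_map"]>0));P=depthpts(d,np.c_[u,v]);
    k=(P[:,2]>z0)&(P[:,2]<z1)&(np.linalg.norm(P[:,:2]-c,axis=1)<rad);return P[k],np.c_[u,v][k]
def rect(P):
    r=cv2.minAreaRect((P[:,:2]*1000).astype(np.float32));return np.round(r[0],1),np.round(r[1],1),round(r[2],1)
Y=((18,120,60),(35,255,255));RED=((0,130,50),(7,255,255));BR=((10,80,50),(28,255,255));OR=((5,150,100),(18,255,255));BL=((100,100,20),(130,255,255))
E
python3 - <<'E'
from h import *
for p,a in (((.4535,.387,.33),10.7),((.4535,.387,.121),10.7),((.489,-.40,.33),-48.2),((.59,.241,.2),10),((.6,-.094,.2),100),((.6,-.094,.09),100),((.55,-.035,.08),100),((.448,.164,.07),96)):
    for o in(0,180):
        j=solver.ik(p,quat(a+o));print(p,a+o,None if j is None else np.round(j,2))
manip.goto((.4535,.387,.33),quat(10.7))
stat();d=shot("wrist");save(d,"w1.png");print(np.array(d["T_tool_cam"]).round(3).tolist(),d["camera_matrix"][0][0])
P,uv=pts(d,*BR,.12,.17,(.4535,.387),.07)
if len(P)>4:print("bar",len(P),*rect(P),P[:,2].mean())
P,uv=pts(d,*BL,.05,.08,(.4535,.387),.07)
if len(P)>4:print("rim",len(P),*rect(P),P[:,2].mean())
E
```

```text
(0.4535, 0.387, 0.33) 10.7 [ 0.69  0.28  1.59 -0.    1.28  0.5 ]
(0.4535, 0.387, 0.33) 190.7 None
(0.4535, 0.387, 0.121) 10.7 [ 0.69  0.51  1.76 -0.    0.87  0.5 ]
(0.4535, 0.387, 0.121) 190.7 None
(0.489, -0.4, 0.33) -48.2 [-0.7   0.34  1.51 -0.    1.3   0.14]
(0.489, -0.4, 0.33) 131.8 None
(0.59, 0.241, 0.2) 10 [ 0.37  0.47  1.62 -0.    1.06  0.19]
(0.59, 0.241, 0.2) 190 None
(0.6, -0.094, 0.2) 100 [-0.17  0.42  1.69 -0.    1.03 -1.92]
(0.6, -0.094, 0.2) 280 [-0.17  0.42  1.69 -0.    1.03  1.22]
(0.6, -0.094, 0.09) 100 [-0.17  0.57  1.75 -0.    0.82 -1.92]
(0.6, -0.094, 0.09) 280 [-0.17  0.57  1.75 -0.    0.82  1.22]
(0.55, -0.035, 0.08) 100 [-0.09  0.52  1.88 -0.    0.74 -1.83]
(0.55, -0.035, 0.08) 280 [-0.09  0.52  1.88 -0.    0.74  1.31]
(0.448, 0.164, 0.07) 96 [ 0.33  0.46  2.04 -0.    0.63 -1.35]
(0.448, 0.164, 0.07) 276 [ 0.33  0.46  2.04 -0.    0.63  1.79]
 t 1.16 tcp [0.4528 0.3874 0.3294] open 1.001 F [-0.8 -0.3  0.4] j6 0.5
[[-0.0, -0.962, -0.274, 0.075], [1.0, 0.0, -0.001, -0.0], [0.001, -0.274, 0.962, -0.162], [0.0, 0.0, 0.0, 1.0]] 351.95289327820325
bar 1039 [452.5 386.6] [14.9 88.7] 9.3 0.14381675747462355
rim 739 [453.1 386.6] [76.8 75.5] 9.1 0.06412675512046362
```

View pics/w1.png

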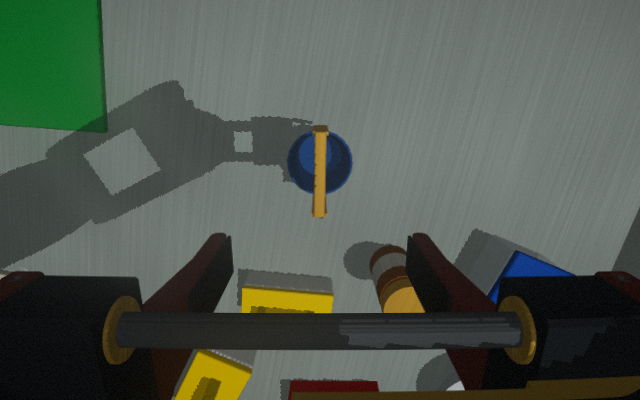

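The wrist view shows the pail bar at (320,172), clear of obstacles. The wrist fix, (452.5,386.6) mm and 9.3°, agrees with the mean of the two fixed cameras. I'll grasp, lift and stage in front of the hook.

```bash
python3 - <<'E'
from h import *
manip.goto((.4525,.3866,.16),quat(9.3))
manip.servo_line((.4525,.3866,.121),speed=.12)
eoat.move_gripper(0.0,f_grip=30);stat("grip")
manip.servo_line((.4525,.3866,.34),speed=.2);stat("lift")
manip.goto((.409,-.310,.34),quat(-48.2));stat("stage")
d=shot("wrist");save(d,"w2.png")
c=np.array((.4825,-.3924))
P,uv=pts(d,*OR,.19,.215,(.5,-.412),.12);print(len(P),*rect(P) if len(P)>4 else "",P[:,2].mean())
P,uv=pts(d,*BR,.3,.4,(.409,-.31),.08);print("bar",len(P),*rect(P) if len(P)>4 else "",P[:,2].mean())
d=shot("side");P,uv=pts(d,*BR,.34,.4,(.409,-.31),.1);print("bar side",len(P),*rect(P) if len(P)>4 else "")
P,uv=pts(d,*OR,.19,.215,(.5,-.412),.12);print(len(P),*rect(P))
E
```

```text
grip t 3.55 tcp [0.4525 0.3866 0.121 ] open 0.133 F [ 1.1  0.7 -0.3] j6 0.52
lift t 4.79 tcp [0.4519 0.3861 0.3387] open 0.135 F [ 0.4 -0.5 -2.4] j6 0.52
stage t 7.27 tcp [ 0.4095 -0.3095  0.34  ] open 0.133 F [-0.2 -0.3 -0.8] j6 0.17
2839 [ 500.6 -414.6] [ 64.6 128.9] 42.7 0.199715938240335
bar 4820 [ 407.2 -307.8] [90.  21.4] 41.9 0.3590596694316752
bar side 341 [ 396.5 -319. ] [61.4 25.3] 34.7
752 [ 500.1 -414.8] [ 65.2 126.9] 42.9
```

View pics/w2.png

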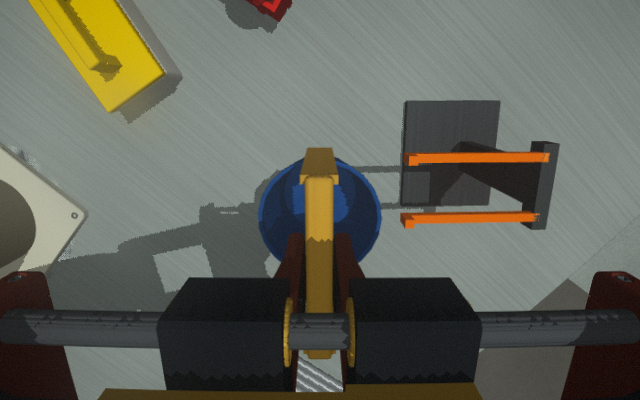

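The wrist view shows both prongs level at (480,158) and (470,219), with the pail centred in the grip at (320,210). The wrist and side cameras agree within 1 mm on the prongs. Threading the pail on now.

```bash
python3 - <<'E'
from h import *
a=-47.2;dr=np.array([np.cos(np.radians(a)),np.sin(np.radians(a))]);seat=np.array([.5005,-.4146])-.027*dr
at=lambda s,z:(*(seat+s*dr),z)
manip.goto(at(-.11,.25),quat(a));manip.servo_line(at(-.11,.207),speed=.15)
manip.servo_line(at(-.008,.207),speed=.12);stat("in")
manip.wait(.2);f0=manip.read_wrist_force()[2]
for z in np.arange(.192,.180,-.0015):
    manip.servo_line(at(-.008,z),speed=.03);f=manip.read_wrist_force()[2];print(round(z,4),round(f-f0,2))
    if f-f0>3: break
eoat.move_gripper(.4);stat("rel")
manip.wait(.2)
manip.servo_line(at(-.008,.30),speed=.15);stat("up")
d=shot("wrist");save(d,"w3.png")
P,uv=pts(d,*BR,.19,.215,at(-.008,0)[:2],.06);print("bar",len(P),*rect(P),"seat",seat,P[:,2].max())
q=(np.array(rect(P)[0])/1000-seat);print("along",q@dr,"side",q@[-dr[1],dr[0]])
E
```

```text
in t 9.25 tcp [ 0.4762 -0.3885  0.2069] open 0.134 F [ 0.3 -1.  -1.9] j6 0.12
0.192 -1.32
0.1905 -1.57
0.189 -1.09
0.1875 -0.5
0.186 -0.71
0.1845 8.67
rel t 11.93 tcp [ 0.4767 -0.3889  0.1844] open 0.404 F [-1.   0.5 -0.1] j6 0.12
up t 13.04 tcp [ 0.4762 -0.3885  0.299 ] open 0.399 F [-0.5 -0.4 -0.2] j6 0.12
bar 4232 [ 485.2 -398.3] [88.8 83.6] 42.7 seat [ 0.48215508 -0.39478929] 0.21341835275449703
along 0.004644751253401891 side -0.000151173667431264
```

View pics/w3.png

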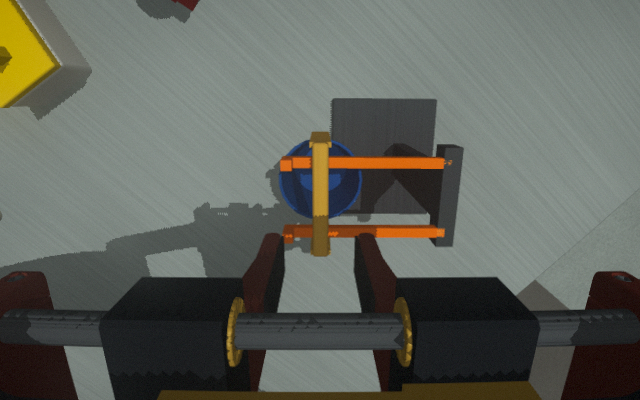

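The pail bar at (320,190) rests across both prongs, with the prong tips at (287,164) and (289,233) clear of it. Next I'll look over the crate on the way, then hover over the jar.

```bash
cat > crate.py <<'E'
from h import *
def crate(d,tag):
    P,uv=pts(d,*RED,.048,.062,(.565,-.066),.13);c,s,a=rect(P);print(tag,"crate",len(P),c,s,a,P[:,2].mean().round(4))
    # rim lines: extreme points per side after de-rotation
    if a>45:a-=90
    t=np.radians(a);M=np.array([[np.cos(t),np.sin(t)],[-np.sin(t),np.cos(t)]])
    L=(P[:,:2]*1000-c)@M.T
    for nm,k in(("-x",L[:,0]<-66),("+x",L[:,0]>66),("-y",L[:,1]<-66),("+y",L[:,1]>66)):
        Q=L[k];i,j=(1,0) if nm[1]=="x" else(0,1)
        if len(Q)>20: p=np.polyfit(Q[:,i],Q[:,j],1);print("  side",nm,len(Q),"mid",Q[:,j].mean().round(1),"rng",Q[:,j].min().round(1),Q[:,j].max().round(1),"dang",np.degrees(p[0]).round(2)*(1 if i==0 else -1))
    for nm,cl,z0,z1 in(("jars",BR,.122,.14),("pad",BL,-.005,.02)):
        Q,uv=pts(d,*cl,z0,z1,c/1000,.1)
        if len(Q)<10: continue
        q=(Q[:,:2]*1000-c)@M.T
        lab=(q[:,0]>0)
        for b in(0,1):
            w=q[lab==b]
            if len(w)>10:(x,y),r=cv2.minEnclosingCircle(w.astype(np.float32));print("  ",nm,len(w),"crate xy",round(x,1),round(y,1),"r",round(r,1),"mid",((w.max(0)+w.min(0))/2).round(1))
    return c,a
E
python3 - <<'E'
from h import *
from crate import crate
manip.goto((.54,-.066,.36),quat(-80));stat()
d=shot("wrist");save(d,"w4.png");crate(d,"wrist")
for n in("scene","side"):crate(shot(n),n)
eoat.move_gripper(1.0)
manip.goto((.589,.242,.30),quat(-30));stat()
d=shot("wrist");save(d,"w5.png")
P,uv=pts(d,*BR,.115,.135,(.589,.242),.06);print("jar",len(P),*rect(P),cv2.minEnclosingCircle((P[:,:2]*1000).astype(np.float32)))
P,uv=pts(d,*Y,.045,.065,(.448,.164),.1)
if len(P)>9:print("tub",len(P),*rect(P))
E
```

```text
t 14.36 tcp [ 0.5399 -0.0665  0.3595] open 0.401 F [-0.1  0.8  0.4] j6 1.25
wrist crate 1853 [563.3 -68.7] [154.3 153.6] 10.5 0.0539
  side -x 334 mid -71.4 rng -77.1 -66.2 dang -0.88
  side +x 604 mid 71.8 rng 66.2 77.2 dang -0.18
  side -y 448 mid -71.4 rng -76.8 -66.8 dang -0.26
  side +y 603 mid 71.3 rng 66.1 76.7 dang -0.48
   jars 2417 crate xy -34.7 -33.6 r 31.8 mid [-34.5 -33.8]
   pad 1278 crate xy 33.0 -35.9 r 28.5 mid [ 33.3 -36.6]
scene crate 297 [567.  -64.8] [156.2 152.8] 11.0 0.0532
  side -x 57 mid -71.4 rng -78.2 -66.8 dang 0.2
  side +x 114 mid 71.8 rng 66.0 78.1 dang -0.45
  side -y 43 mid -71.6 rng -76.4 -66.7 dang -0.86
  side +y 94 mid 71.7 rng 66.3 76.4 dang -0.31
   jars 203 crate xy -35.8 -33.9 r 35.2 mid [-34.6 -32.2]
   pad 44 crate xy 19.6 -37.8 r 24.7 mid [ 13.1 -37.8]
side crate 501 [561.5 -69.3] [151.7 152.3] 11.0 0.0526
  side -x 155 mid -71.9 rng -75.9 -66.2 dang -0.79
  side +x 129 mid 71.2 rng 66.3 75.8 dang -0.85
  side -y 155 mid -71.6 rng -76.1 -66.0 dang -0.55
  side +y 104 mid 71.4 rng 66.1 76.2 dang -1.12
   jars 454 crate xy -34.1 -32.8 r 32.9 mid [-34.3 -33.4]
   pad 118 crate xy 34.9 -29.5 r 25.9 mid [ 34.9 -23.8]
 t 16.66 tcp [0.5893 0.241  0.3003] open 1.003 F [ 0.4  0.3 -0.8] j6 0.9
jar 3205 [590.3 241.5] [62.6 62.3] 57.5 ((589.8961181640625, 241.54629516601562), 31.81988525390625)
tub 3094 [446.3 163.6] [129.7  66. ] 5.5
```

```bash
python3 -c "
import cv2,numpy as np
a=cv2.imread('pics/w4.png');b=cv2.imread('pics/w5.png');cv2.imwrite('pics/w45.png',np.vstack([cv2.resize(a,(480,300)),cv2.resize(b,(480,300))]))"
```

```text
(no output)
```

View pics/w45.png

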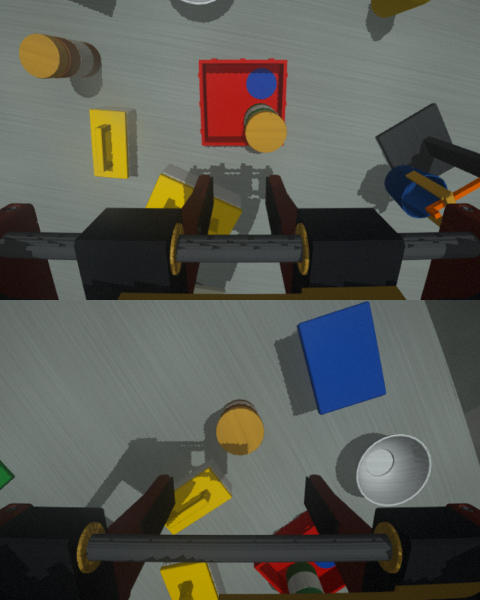

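Upper picture: the crate at (243,103), the pad free at (262,83), the green jar at (266,131). Lower picture: the amber jar at (240,428), well clear for jaws at -30°. Now I'll grasp it and lower it into the free corner with force monitoring.

```bash
cat >> h.py <<'E'
C=np.array([.5633,-.0687]);CY=10.2
def cw(x,y,z):
    t=np.radians(CY);return (C[0]+x*np.cos(t)-y*np.sin(t),C[1]+x*np.sin(t)+y*np.cos(t),z)
def lower(x,y,zs,stop,speed=.04,side=12):
    manip.wait(.15);f0=np.array(manip.read_wrist_force())
    for z in zs:
        manip.servo_line(cw(x,y,z),speed=speed);f=np.array(manip.read_wrist_force())-f0
        if np.abs(f).max()>2.5: print("z",round(z,4),"dF",f.round(1))
        if f[2]>stop or np.hypot(*f[:2])>side: return z,f
    return z,f
E
python3 - <<'E'
from h import *
manip.servo_line((.5899,.2415,.079),speed=.2)
eoat.move_gripper(0.0,f_grip=30);stat("grip")
manip.servo_line((.5899,.2415,.26),speed=.2);stat("lift")
manip.goto(cw(.034,-.0345,.26),quat(CY-90));stat("over")
manip.servo_line(cw(.034,-.0345,.145),speed=.15);stat("at rim")
z,f=lower(.034,-.0345,list(np.arange(.137,.093,-.008))+list(np.arange(.092,.080,-.0015)),4);stat("down")
print(z,f)
for n in("scene","side"):save(shot(n),n+"2.png")
import cv2
a=cv2.imread("pics/scene2.png")[150:270,230:390];b=cv2.imread("pics/side2.png")[170:290,260:420]
cv2.imwrite("pics/jar2.png",np.hstack([cv2.resize(a,(400,300)),cv2.resize(b,(400,300))]))
E
```

```text
grip t 18.47 tcp [0.5902 0.2417 0.0795] open 0.729 F [ 0.8 -0.   3.9] j6 0.89
lift t 19.52 tcp [0.589  0.2412 0.2585] open 0.724 F [-0.4 -1.2 -3.8] j6 0.89
over t 20.8 tcp [ 0.603  -0.0957  0.2598] open 0.723 F [-0.2  0.8 -3. ] j6 1.21
at rim t 21.72 tcp [ 0.6036 -0.0965  0.1458] open 0.724 F [-0.6  0.3 -3.3] j6 1.21
z 0.0845 dF [-2.7  0.3  7.9]
down t 25.49 tcp [ 0.6031 -0.0968  0.0854] open 0.727 F [-2.3 -0.3  5.2] j6 1.21
0.08449999999999999 [-2.68571911  0.32086965  7.92732724]
```

View pics/jar2.png

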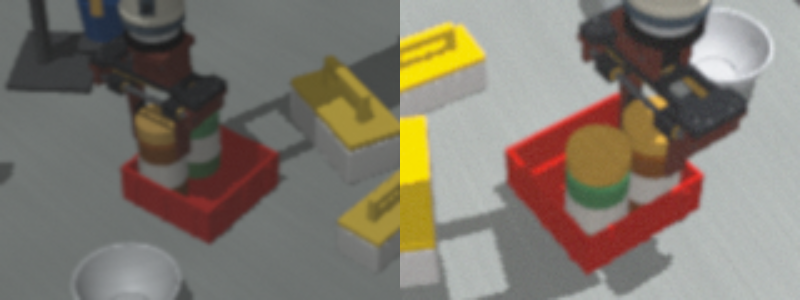

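Both views show the amber jar at left (160,150) and right (645,150), standing in the free corner beside the green jar. The 79 → 85.4 mm TCP height fits the floor plus the pad. I'll release, re-look at the crate, then measure the tub from above.

```bash
python3 - <<'E'
from h import *
from crate import crate
eoat.move_gripper(.95);manip.wait(.2);stat("rel")
p=tcp();manip.servo_line((p[0],p[1],.27),speed=.2)
manip.goto((.54,-.066,.36),quat(-80));d=shot("wrist");save(d,"w6.png");crate(d,"wrist")
manip.goto((.446,.163,.28),quat(-84.5));stat("tub")
d=shot("wrist");save(d,"w7.png")
P,uv=pts(d,*Y,.045,.065,(.446,.163),.1);print("lid",len(P),*rect(P))
P,uv=pts(d,*Y,.08,.1,(.446,.163),.1);print("bar",len(P),*rect(P),P[:,2].mean())
E
```

```text
rel t 26.32 tcp [ 0.6029 -0.0966  0.0845] open 0.948 F [ 0.8 -0.2  0.4] j6 1.21
wrist crate 1679 [563.5 -68.4] [151.4 153.6] 10.1 0.0542
  side -x 365 mid -71.8 rng -75.7 -66.3 dang -0.83
  side +x 616 mid 71.5 rng 66.8 75.7 dang -0.01
  side -y 221 mid -71.6 rng -76.8 -66.2 dang 0.25
  side +y 597 mid 71.0 rng 66.4 76.8 dang -0.14
   jars 2418 crate xy -34.6 -34.2 r 31.9 mid [-34.5 -34.3]
   jars 2738 crate xy 33.9 -34.9 r 32.1 mid [ 34.  -35.3]
tub t 28.99 tcp [0.4468 0.1626 0.2798] open 0.951 F [-0.3 -0.2  0.3] j6 1.8
lid 5726 [446.5 163.4] [129.8  65.4] 5.2
bar 922 [446.6 163.8] [79.9 11.6] 5.5 0.08932325548380783
```

```bash
python3 -c "
import cv2,numpy as np
a=cv2.imread('pics/w6.png');b=cv2.imread('pics/w7.png');cv2.imwrite('pics/w67.png',np.vstack([cv2.resize(a,(480,300)),cv2.resize(b,(480,300))]))"
```

```text
(no output)
```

View pics/w67.png

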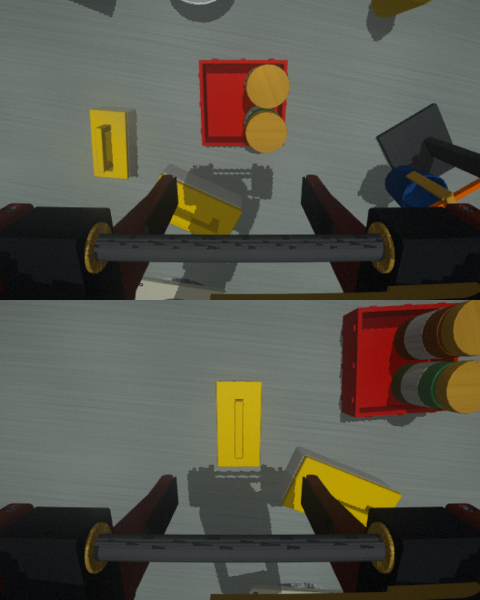

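Upper picture: both jars stand side by side at (267,87) and (266,132), with their front edges at about y = -2.3 mm in the crate frame. Lower picture: the small tub at (239,424), with its bar free. Picking it up and lowering it in at crate y ≈ +33.4.

```bash
sed -i 's/^C=np.array.*/C=np.array([.5634,-.06855]);CY=10.1/' h.py; python3 - <<'E'
from h import *
eoat.move_gripper(.5)
manip.goto((.4466,.1636,.12),quat(-84.6))
manip.servo_line((.4466,.1636,.066),speed=.12)
eoat.move_gripper(0.0,f_grip=40);stat("grip")
manip.servo_line((.4466,.1636,.20),speed=.2);stat("lift")
manip.goto(cw(0,.0334,.20),quat(CY-90));stat("over")
manip.servo_line(cw(0,.0334,.135),speed=.15);manip.wait(.2);stat("rim")
d=shot("side");save(d,"side3.png");d2=shot("scene");save(d2,"scene3.png")
P,uv=pts(d,*Y,.11,.135,cw(0,.0334,0)[:2],.1);print(len(P),*rect(P),"target",cw(0,.0334,0))
import cv2
a=d2["img"][150:270,230:390];b=d["img"][170:290,260:420]
cv2.imwrite("pics/tub3.png",np.hstack([cv2.resize(a,(400,300)),cv2.resize(b,(400,300))]))
E
```

```text
grip t 31.7 tcp [0.4468 0.1636 0.0662] open 0.133 F [-0.5 -0.8  2.4] j6 1.8
lift t 32.52 tcp [0.4456 0.1633 0.1989] open 0.132 F [ 0.5 -0.8 -3.8] j6 1.8
over t 33.42 tcp [ 0.5565 -0.035   0.1989] open 0.129 F [-0.6  0.1 -3. ] j6 1.31
rim t 34.21 tcp [ 0.5584 -0.0356  0.1362] open 0.134 F [ 0.8 -0.9 -3.3] j6 1.31
1453 [561.5 -70.3] [133.  125.2] 6.9 target (np.float64(0.5575427513485276), np.float64(-0.03566759378885382), 0)
```

View pics/tub3.png

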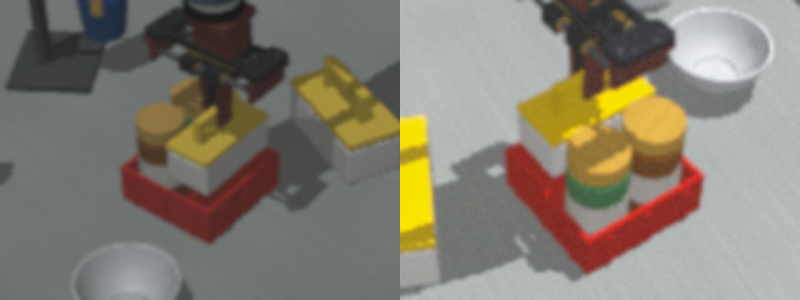

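The tub hangs level over the free half at left (218,150) and right (585,110), clear of both jars. Lowering step by step, watching the force.

```bash
python3 - <<'E'
from h import *
z,f=lower(0,.0334,list(np.arange(.128,.078,-.005))+list(np.arange(.0765,.068,-.0015)),5,side=8);stat("down");print(z,f)
if z<.0745:
    eoat.move_gripper(.33);manip.wait(.3);stat("rel")
    p=tcp();manip.servo_line((p[0],p[1],.25),speed=.15)
    manip.goto((.53,-.04,.36),quat(-80));stat()
    d=shot("wrist");save(d,"w8.png");from crate import crate;crate(d,"wrist")
    P,uv=pts(d,*Y,.04,.075,cw(0,.033,0)[:2],.1);print("lid",*rect(P),P[:,2].min(),P[:,2].mean())
    A=np.c_[P[:,:2],np.ones(len(P))];print("lid plane",np.linalg.lstsq(A,P[:,2],rcond=None)[0])
E
```

```text
z 0.072 dF [-0.  -0.6  3. ]
z 0.0705 dF [-5.1 -0.6 18.9]
down t 38.57 tcp [ 0.5579 -0.0357  0.0722] open 0.135 F [-5.6 -0.8 14.9] j6 1.31
0.0705 [-5.09636722 -0.60744023 18.93525649]
rel t 39.36 tcp [ 0.5575 -0.0357  0.0704] open 0.328 F [ 0.1 -0.4  0.6] j6 1.31
 t 41.23 tcp [ 0.5299 -0.04    0.36  ] open 0.329 F [-0.3 -0.5 -0.6] j6 1.3
wrist crate 1517 [563.  -69.1] [154.5 153.5] 10.1 0.0542
  side -x 359 mid -71.4 rng -77.3 -66.9 dang -0.49
  side +x 569 mid 72.1 rng 66.0 77.2 dang -0.19
  side -y 159 mid -71.3 rng -76.7 -66.1 dang 0.44
  side +y 568 mid 72.0 rng 66.6 76.8 dang -0.43
   jars 2438 crate xy -34.2 -33.5 r 32.0 mid [-33.9 -33.4]
   jars 2754 crate xy 34.4 -34.2 r 32.2 mid [ 34.3 -34.2]
lid [558.5 -37.2] [130.   68.9] 9.0 0.04123820211635826 0.060532973925036586
lid plane [-0.00339596  0.00029551  0.06244617]
```

```bash
python3 - <<'E'
from h import *
a=shot("scene");b=shot("side")
cv2.imwrite("pics/final.png",np.hstack([cv2.resize(a["img"][100:330,190:400],(390,427)),cv2.resize(b["img"][120:400,290:490],(305,427))]))
P,uv=pts(b,*OR,.15,.215,(.5,-.41),.13);print(len(P))
P,uv=pts(a,*BL,.07,.09,(.76,.25),.1);print("keeper",*rect(P))
P,uv=pts(b,*BR,.195,.215,(.477,-.389),.06);print("bar pts",len(P))
E
```

```text
742
keeper [764.1 252.2] [130.9 100.7] 78.0
bar pts 768
```

View pics/final.png

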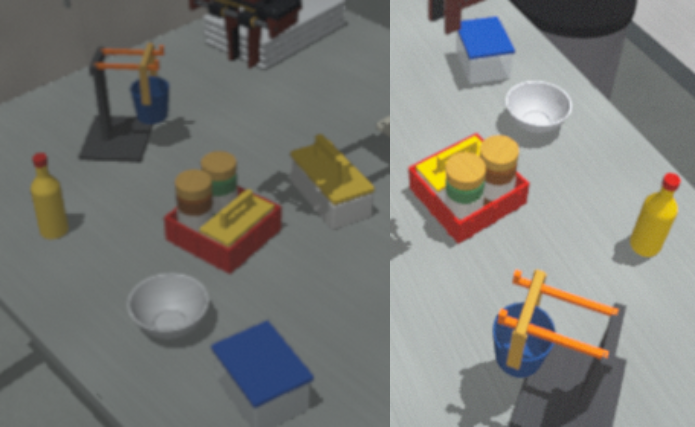

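The final views show the tub and both jars standing in the crate, at left (223,210) and right (468,180). The pail hangs on both prongs at left (150,95) and right (525,325), and the bystanders have not moved. Handing in.

```bash
python3 -c "
from h import *
manip.sign_off();stat()"
```

```text
the job is handed in; nothing more can be done
the job is handed in; nothing more can be done
```

The job is done and handed in at about 41 s of the 72 s limit. The sign-off reports no verdict, so what follows is from my own last checks.

- **Pail:** it hangs by its bar across both prongs, with first contact felt at the expected height. I put it down 8 mm from the seat point towards the tips, inside the allowed range. The one numeric check after release was contaminated: my colour mask picked up the prongs as well as the bar, so its 4.6 mm "along" figure is not the bar's position. The pictures confirm the bar lies on both prongs.
- **Amber jar:** it stands in the free corner at about (34, −34) mm in the crate frame, set down at the height expected for the floor plus the pad.
- **Green jar:** it is still in its corner at about (−34, −34) mm.
- **Butter tub (the smaller one):** it is in the +y half of the crate, with the lid at 60.5 mm against 61 mm expected and a lid slope of about 0.003 rad. Set-down peaked at about 19 N on the wrist, well within limits.
- **Bowl, bottle and food box:** they look unmoved in the final pictures. I measured only the food box again, and it was within 0.5 mm of its first position.

The two fixed cameras disagreed with each other by about 5 mm. I used the wrist camera for the final positions, and its readings mostly fell between the two.

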